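Stand the weighing-room thermo-hygrometer on its leg beside the balance

ROBOT

A 6-joint arm with a two-finger parallel gripper is mounted at the origin on the work surface. World frame = base frame: x ahead of the robot, y to its left, z up, the work surface at z = 0. Lengths are in m, angles in rad, forces in N, time in s.
With the tool pointing down it reaches from about 0.35 to 0.975 m from the base axis. Payload 4.9 kg.
Tool frame: the origin (TCP) lies midway between the tips of the shut fingers; the grasp point (between the pads) lies 19 mm behind it (manip.pinch_z is the distance from the TCP to the grasp point, in m); z points along the fingers, y is the direction in which the jaws open and shut (so a half turn about z gives the same grasp; the last joint's range is limited). The gripper opens to 85 mm and grips with 20 to 120 N. Pads are 22 mm wide; open, the fingers measure 114 mm over their backs; the gripper's body (76 mm by 85 mm) begins 54 mm behind the grasp point. The pads swing forward as they close: fully open they stand 13 mm farther back than shut.
Start: joints at [-1.333, 0.053, 1.613, -0, 1.476, -0.119], TCP at [0.218, -0.586, 0.231] pointing down, gripper open.
Joint ranges: [-3.01, 3.01], [-1.01, 2.22], [0.06, 2.58], [-1.02, 4.17], [0.09, 2.62], [-3.14, 3.14]. Speed limits (rad/s): [2.57, 2.57, 3.14, 3.14, 3.14, 3.14].

INTERFACE

Orientations are given as [roll, pitch, yaw] about the fixed x, y, z axes, in that order (R = Rz(yaw) Ry(pitch) Rx(roll)).
In Python, from station import manip gives the robot as it stands.
- The arm moves only by the tool jog_arm, never from a script. Its argument "steps" is a list of rows, each an object with "slide": the shift along the tool's x, y, z in units of 25 mm (1.0 is 25 mm), a list of three; "yaw": the turn about the tool's z in units of 6 degrees (1.0 is 6 degrees); "hand": the gripper command: -1 is shut, 1 is fully open, values between are in proportion. In form: [{"slide": [tx, ty, tz], "yaw": yaw, "hand": hand}, ...]. A call has 1 to 20 rows; each row is the pose to reach, as a shift and turn from the pose measured when the call began, along the tool's axes at that moment; what a row does not reach only later rows make up. A row lasts 1/10 s, in which the tool goes at most 50 mm and 8.59 degrees, less where a joint would pass 70% of its speed; a pose out of reach is approached as far as the arm can. A call with a gripper value outside its range is refused whole. The fingers move at their own pace and stop on an object; the grip force is fixed at half the most. Time passes only in rows, so rows that repeat a pose let the fingers close. It gives the time, the measured TCP pose, the force and the opening at its end, in the units of the state.
- manip.state(): the state, without advancing time (a new reading comes with each control period).
- manip.get_image(name): name is "side" or "top"; returns a dict with "img" (400x640x3 uint8, red, green, blue), "range_z" (400x640 float32, m along the optical axis (not along the pixel's ray), 0 where there is no reading), "camera_matrix" (3x3 intrinsics, pixels), "camera_from_world" (4x4, takes a point from world to camera coordinates). Camera axes: x right, y down, z forward; pixel columns grow to the right and rows downward; lengths in m; the calibration is good to about 2 mm. A picture is of the moment at which its call begins.
- manip.close_job(): hands the job in, once; it reports no verdict.
Trained networks look in the newest picture that a camera, given by its name, has taken for a name from the list of things; names that differ only in an ending like _2 or _b are one class to them, and where a whole thing is asked for, a point or a joint stands for the part that bears it (a point fixed in the world has none). Each returns a list of dicts, best first, with "p" (0 to 1); they miss things now and then, are a little off and sometimes report something else, mostly with a low value. They report only what shows in the picture. A call takes as long as a camera call.
- manip.recognise(camera, target): "extent" ([left, top, right, bottom] in pixels, round what is visible of it).
- manip.trace(camera, target): "mask" (400x640 bool, what is visible of it) and "extent" ([left, top, right, bottom] in pixels, round what is visible of it).
- manip.spot_point(camera, target): "pixel" ([column, row] in pixels: a listed point, or the origin of a listed thing).
The state is a dict: "time": time; "qpos": joint angles; "dq": joint speeds; "tau": joint torques, N m; "ee_pos": TCP position; "ee_rot": TCP orientation; "ft_force": force on the tool from outside, world axes, zero at the start; "torque": the same for the moment, N m; "gripper_width": opening from 0.0 (shut) to 1.0 (fully open).
Only numpy, scipy, OpenCV 4.12 (cv2) and the standard library are available. Lean on these libraries where they do the work, as an engineer would, in place of code of your own. Each camera call takes 0.05 s, during which the arm holds its last target. There are 200 camera calls.

TASK

The thermo-hygrometer is lying face down on the bench. Fold its leg all the way out and stand it upright on the leg close beside the balance (no more than about 20 cm from one of its long sides, neither in front of it nor behind it), with its display facing the same way as the balance's display. Handle it gently, do not let it drop or topple, keep off the balance, and leave the jar, the brush and the weighing tin where they are.

Things in the scene. Friction and masses are not known exactly. Their poses are not given: they have to be found in the camera images.
- hygro_mid (a point): White plastic thermo-hygrometer, loose, 140 mm tall, 56 mm wide, about 0.3 kg; at the start it lies on its display, back up. Point: half-way along its height and width, 13 mm from the face. Axes: x to its top edge, y across its width, z out of its back (the display looks along -z). Its lower part, up to x = +24 mm, is 12 mm thick, measured from the face.
- hygro_grip (a point): Centre of the instrument's upper block (battery and sensor housing): 46 mm long (x), 56 mm wide, 26 mm thick, at x = +47 mm from hygro_mid, 13 mm from the face; flat sides, a good place to grip across y. The centre of mass lies about 45 mm nearer the bottom edge, so that gripped here lightly (3 to 4 N) and raised it turns between the finger pads under its own weight. Same axes as hygro_mid.
- hygro_bottom (a point): Centre of the half round (radius 6 mm, full width) that forms the instrument's bottom edge, at x = -64, z = -7 mm from hygro_mid; 6 mm above the bench when that edge rests on it. Being round, the instrument cannot stand without its leg. Same axes as hygro_mid.
- leg_foot (a point): Centre of the rubber foot at the leg's free end: a roll of 12 mm diameter and 34 mm length across y, with flat ends that can be pinched. Folded, it lies over the bottom end of the back, centre 19 mm above the bench, 1 mm clear of the thin lower part. The leg is a flat bar 28 mm wide, 8 mm thick. Axes as hygro_mid when folded.
- leg_hinge (a point): Middle of the leg's hinge axis, which runs across y, at x = +18, z = +6 mm from hygro_mid. The foot swings about it at a radius of 82 mm. Same axes as hygro_mid.
- leg (a joint): Opening of the leg: 0 folded on the back, firm stop at 0.65 rad = fully out; it may start a little ajar. Stiff hinge (0.03 N m, about 0.4 N at the foot): it stays where it is left. Leg fully out, with bottom edge and foot on the bench, the instrument leans back, towards its leg, 0.26 rad from vertical.
- balance: White analytical balance with a tall glass draught shield, fixed, 320 mm long (x) by 200 mm wide (y) by 311 mm high. Origin: centre of its underside on the bench. x points out of its front, where display and keypad are; its long sides are at y = +100 and -100 mm. It stands to the left or to the right of the robot, in the place opposite the desiccator.
- desiccator: Glass desiccator with domed lid and knob, fixed, 232 mm diameter, 266 mm high; origin at the centre of its underside. Bystander.
- jar: White plastic jar with screw cap, loose, 58 mm diameter, 72 mm high; origin at the centre of its underside. Bystander.
- brush: Flat wooden brush lying on the bench, loose, about 185 mm long, 54 mm wide, 17 mm high, bristles towards its x; origin near its middle, at bench height. Bystander.
- tin: Open aluminium weighing tin, loose, 64 mm diameter, 24 mm high; origin at the centre of its underside. Bystander.

How it is judged:
On the way, in this order (a step that is already met when the one before it is completed fails the run):
1. the leg is folded out to its stop (value of joint leg above 0.55 rad), for 0.2 s.
2. the instrument stands on its bottom edge and its leg (value of joint leg above 0.55 rad and angle between hygro_mid's own x axis and vertical below 0.4 rad and height (world z) of each of leg_foot, hygro_bottom below 0.011 m), for 0.2 s.
At the end, for the whole second after the job is handed in: Leg over 0.55 rad out; bottom edge and foot within 4 mm of the bench, lean under 0.40 rad, at rest; middle within 160 mm of the balance's centre lengthwise and 120 to 350 mm from its centre line; display facing as the balance's within 0.35 rad; jar, brush, tin within 30 mm of their starts (value of joint leg above 0.55 rad and angle between hygro_mid's own x axis and vertical below 0.4 rad and height (world z) of each of leg_foot, hygro_bottom below 0.01 m and angle between the y axis of hygro_mid and the y axis of balance, either way round below 0.35 rad and x of hygro_mid in the frame of balance between -0.16 and 0.16 m and ((y of hygro_mid in the frame of balance between 0.12 and 0.35 m and y of balance in the frame of hygro_mid below 0 m) or (y of hygro_mid in the frame of balance between -0.35 and -0.12 m and y of balance in the frame of hygro_mid above 0 m)) and linear speed of hygro below 0.02 m/s and distance of each of jar, brush, tin from where it was at the start of the episode below 0.03 m); the robot touches nothing.
It fails at once if the balance is pushed or leaned on (contact force between balance and anything else above 4 N).
It fails at once if the instrument is dropped or topples out of the grip (linear speed of hygro above 0.5 m/s and contact force between the fingers and hygro below 0.05 N).
It fails at once if the jar is knocked away (distance of jar from where it was at the start of the episode above 0.03 m).
It fails at once if the brush is knocked away (distance of brush from where it was at the start of the episode above 0.03 m).
It fails at once if the tin is knocked away (distance of tin from where it was at the start of the episode above 0.03 m).
It also fails if it takes over 72 s, if anything falls off the work surface, if the arm or the gripper's body presses on something with over 40 N, if the wrist force passes 120 N, or if a joint passes its speed limit or range.

## Working session

There is one attempt and no reset: what is moved stays moved. The work goes in short steps, Python scripts to look and compute and a tool call to move; the robot and the scene stay as the last step left them, time stands still between calls to the robot, and variables do not carry over. Pictures are saved under pics/ and viewed, about 8 in all and at most 12, crops included, and the job is handed in when it is done.

Besides the shell and the picture viewer there is one more tool, called after "Request:" by a JSON object that holds its "op" and its "data", one argument or row to a line. jog_arm: Moves the arm, as the interface text tells. Its arguments: {"type":"object","properties":{"steps":{"type":"array","items":{"type":"object","properties":{"slide":{"type":"array","items":{"type":"number"}},"yaw":{"type":"number"},"hand":{"type":"number"}}}}},"required":["steps"]}

```bash
mkdir -p pics; ls; cat > h.py <<'E'
from station import manip
import numpy as np, cv2
def unproj(im,u,v,z=None):
    K=im["camera_matrix"];T=np.linalg.inv(im["camera_from_world"])
    d=T[:3,:3]@np.linalg.inv(K)@np.array([u,v,1.]);o=T[:3,3]
    if z is not None: return o+d*(z-o[2])/d[2]
    return o+d*im["range_z"][int(round(v)),int(round(u))]
def cloud(im,m):
    v,u=np.nonzero(m&(im["range_z"]>0));r=im["range_z"][v,u]
    K=im["camera_matrix"];T=np.linalg.inv(im["camera_from_world"])
    P=np.linalg.inv(K)@np.vstack([u,v,np.ones(len(u))])*r
    return (T[:3,:3]@P).T+T[:3,3]
def save(im,n): cv2.imwrite("pics/"+n,im["img"][:,:,::-1])
E
python3 - <<'E'
from h import *
ims={c:manip.get_image(c) for c in("top","side")}
cv2.imwrite("pics/a.png",np.hstack([ims["top"]["img"],ims["side"]["img"]])[:,:,::-1])
for c in ims: save(ims[c],c+"0.png")
for c in ims:
    im=ims[c];print(c,np.linalg.inv(im["camera_from_world"])[:3,3].round(3))
    for n in["hygro_mid","hygro_grip","hygro_bottom","leg_foot","leg_hinge","balance","desiccator","jar","brush","tin"]:
        s=manip.spot_point(c,n)
        if s:
            u,v=s[0]["pixel"];z={"hygro_mid":.013,"hygro_grip":.013,"hygro_bottom":.006,"leg_foot":.019,"leg_hinge":.019}.get(n,0)
            print(n,round(s[0]["p"],2),np.round([u,v]),unproj(im,u,v,z).round(3))
    t=manip.trace(c,"hygro_mid")
    if t:
        P=cloud(im,t[0]["mask"]);xy=P[P[:,2]>.006][:,:2].astype(np.float32)
        print(t[0]["p"],len(P),cv2.minAreaRect(xy),P[:,2].max())
    t=manip.trace(c,"balance")
    if t:
        P=cloud(im,t[0]["mask"]);print("bal",t[0]["extent"],P.min(0),P.max(0),cv2.minAreaRect(P[:,:2].astype(np.float32)))
print(manip.state())
E
```

```text
pics
top [0.337 0.005 1.394]
hygro_mid 0.9 [316. 264.] [0.455 0.018 0.013]
hygro_bottom 0.66 [310. 286.] [0.395 0.038 0.006]
leg_foot 0.62 [306. 284.] [0.401 0.049 0.019]
leg_hinge 0.75 [320. 257.] [0.474 0.005 0.019]
jar 0.58 [267. 164.] [0.762 0.153 0.   ]
brush 0.82 [310. 146.] [0.811 0.02  0.   ]
tin 0.69 [358. 163.] [ 0.752 -0.118  0.   ]
0.62 985 ((0.45832470059394836, 0.019310642033815384), (0.05676988884806633, 0.1395760327577591), 67.2720718383789) 0.034591588707245435
bal [108.9, 145.8, 228.8, 261.5] [ 0.47057191  0.26065012 -0.00612504] [0.82335149 0.50493026 0.31296515] ((0.6502108573913574, 0.38050180673599243), (0.2244032770395279, 0.34673795104026794), 85.56790924072266)
side [0.996 0.664 0.928]
hygro_mid 0.69 [381. 196.] [0.454 0.034 0.013]
hygro_grip 0.87 [357. 196.] [ 0.516 -0.003  0.013]
hygro_bottom 0.71 [398. 192.] [0.398 0.041 0.006]
leg_foot 0.76 [401. 188.] [0.389 0.041 0.019]
leg_hinge 0.67 [371. 192.] [0.473 0.009 0.019]
balance 0.82 [398. 327.] [0.647 0.38  0.   ]
desiccator 0.96 [274. 135.] [ 0.602 -0.384  0.   ]
jar 0.75 [305. 274.] [0.766 0.148 0.   ]
br
[... 379 characters left out ...]
2528457642, 0.28201013803482056), 13.305610656738281)
{'time': 1.3, 'qpos': array([-1.33298210e+00,  5.27291562e-02,  1.61291129e+00,  2.13398702e-05,
        1.47599945e+00, -1.19010849e-01]), 'dq': array([ 0.00113689, -0.00018598,  0.00015346, -0.00087604, -0.00080204,
       -0.00057716]), 'tau': array([-2.77353656e-04, -3.93671858e+01, -3.70458484e+01, -1.37879524e-04,
        4.11614119e-04,  1.56353053e-05]), 'ee_pos': array([ 0.21830735, -0.58560925,  0.23127873]), 'ee_rot': array([-3.14154827e+00, -2.67025721e-05,  3.56823051e-01]), 'ft_force': array([ 0.71436461, -0.07779303,  0.12736407]), 'torque': array([ 0.00887625,  0.02387761, -0.04205967]), 'gripper_width': 1.002866897372197}
```

View pics/top0.png

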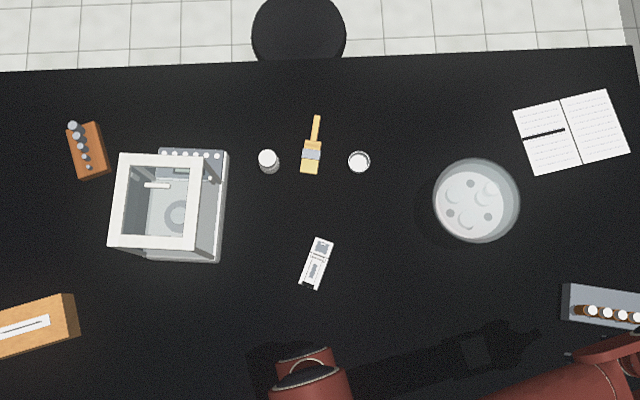

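View pics/side0.png

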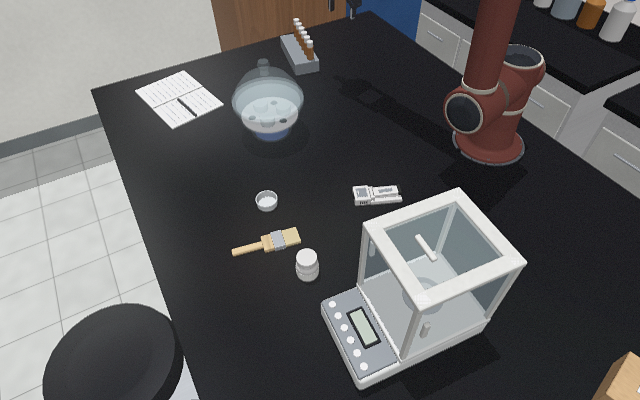

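Top view: hygrometer at about (316,264) px, bottom edge toward the robot, yaw ≈ -22.7°, balance on the left (165,205) with its keypad away from the robot (+x, yaw ≈ -4°). The side view agrees, and the leg looks closed. Rotating about y_h brings the display to +x, which is the way I want it. The foot should be near (0.400, 0.044).

Request:
{"op": "jog_arm", "data": {
  "steps": [
    {"slide": [15.6, -21.1, 0], "yaw": 7.2, "hand": 0.1},
    {"slide": [15.6, -21.1, 0], "yaw": 7.2, "hand": 0.1},
    {"slide": [15.6, -21.1, 0], "yaw": 7.2, "hand": 0.1},
    {"slide": [15.6, -21.1, 0], "yaw": 7.2, "hand": 0.1},
    {"slide": [15.6, -21.1, 0], "yaw": 7.2, "hand": 0.1},
    {"slide": [15.6, -21.1, 0], "yaw": 7.2, "hand": 0.1},
    {"slide": [15.6, -21.1, 0], "yaw": 7.2, "hand": 0.1},
    {"slide": [15.6, -21.1, 0], "yaw": 7.2, "hand": 0.1},
    {"slide": [15.6, -21.1, 0], "yaw": 7.2, "hand": 0.1},
    {"slide": [15.6, -21.1, 0], "yaw": 7.2, "hand": 0.1},
    {"slide": [15.6, -21.1, 0], "yaw": 7.2, "hand": 0.1},
    {"slide": [15.6, -21.1, 0], "yaw": 7.2, "hand": 0.1},
    {"slide": [15.6, -21.1, 0], "yaw": 7.2, "hand": 0.1},
    {"slide": [15.6, -21.1, 4], "yaw": 7.2, "hand": 0.1},
    {"slide": [15.6, -21.1, 5.6], "yaw": 7.2, "hand": 0.1},
    {"slide": [15.6, -21.1, 5.6], "yaw": 7.2, "hand": 0.1},
    {"slide": [15.6, -21.1, 5.6], "yaw": 7.2, "hand": 0.1},
    {"slide": [15.6, -21.1, 5.6], "yaw": 7.2, "hand": 0.1},
    {"slide": [15.6, -21.1, 5.6], "yaw": 7.2, "hand": 0.1},
    {"slide": [15.6, -21.1, 5.6], "yaw": 7.2, "hand": 0.1}
  ]
}}

```text
time: 3.3
ee_pos: [0.4017, 0.0445, 0.0944]
ee_rot: [-3.14, -0.005, -0.398]
ft_force: [-0.0, -1.0, -0.1]
gripper_width: 0.553
```

```bash
python3 - <<'E'
from h import *
im=manip.get_image("side")
for n,z in[("hygro_grip",.013),("hygro_bottom",.006),("leg_foot",.019)]:
    for s in manip.spot_point("side",n)[:1]: print(n,s["p"],unproj(im,*s["pixel"],z).round(3))
s=manip.state();print(s["ee_pos"],s["gripper_width"])
T=im["camera_from_world"];K=im["camera_matrix"]
def px(p): q=K@(T[:3,:3]@p+T[:3,3]);return (q[:2]/q[2])
u=px(s["ee_pos"]);print(u)
c=im["img"][120:220,330:450,::-1].copy();c=cv2.resize(c,None,fx=6,fy=6,interpolation=cv2.INTER_CUBIC)
def mark(p,col): q=(px(np.array(p))-[330,120]+.5)*6;cv2.circle(c,tuple(int(t) for t in q),4,col,1)
mark(s["ee_pos"],(0,0,255))
m=np.array([.459,.0195,.013]);R=np.array([.9225,-.386,0])
Y=np.array([.386,.9225,0])
for y in(-.017,.017): mark(m-.064*R+y*Y+[0,0,.006],(0,255,0))
for x in(-.07,.07):
    for y in(-.028,.028): mark(m+x*R+y*Y-[0,0,.013],(255,255,0))
cv2.imwrite("pics/c1.png",c)
E
```

```text
hygro_grip 0.97 [0.515 0.003 0.013]
hygro_bottom 0.79 [0.394 0.042 0.006]
leg_foot 0.59 [0.395 0.037 0.019]
[0.40035267 0.04468278 0.0925969 ] 0.5472889055786804
[402.03574525 172.23937218]
```

View pics/c1.png

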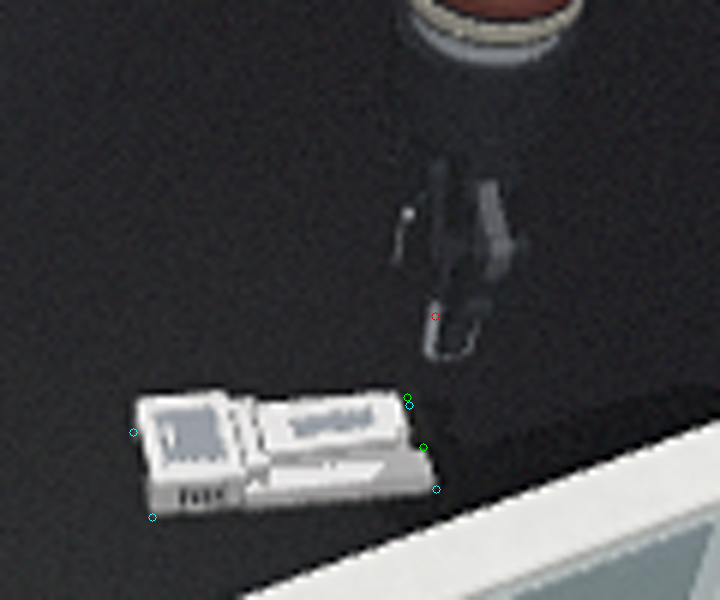

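The crop shows the instrument where my model puts it (overlay within about 3 mm), and the white leg bar ends near crop px (400,440). The dark foot beyond it lies under the fingers. I'll descend.

Request:
{"op": "jog_arm", "data": {
  "steps": [
    {"slide": [0, 0, 1.0], "yaw": 0, "hand": 0.1},
    {"slide": [0, 0, 2.0], "yaw": 0, "hand": 0.1},
    {"slide": [0, 0, 2.6], "yaw": 0, "hand": 0.1},
    {"slide": [0, 0, 2.8], "yaw": 0, "hand": 0.1},
    {"slide": [0, 0, 2.8], "yaw": 0, "hand": 0.1},
    {"slide": [0, 0, 2.8], "yaw": 0, "hand": 0.1}
  ]
}}

```text
time: 4.1
ee_pos: [0.4014, 0.0446, 0.0236]
ee_rot: [-3.14, -0.004, -0.398]
ft_force: [0.4, 0.8, 0.6]
gripper_width: 0.55
```

Request:
{"op": "jog_arm", "data": {
  "steps": [
    {"slide": [0, 0, 0.1], "yaw": 0, "hand": 0.1},
    {"slide": [0, 0, 0.2], "yaw": 0, "hand": 0.1},
    {"slide": [0, 0, 0.3], "yaw": 0, "hand": 0.1},
    {"slide": [0, 0, 0.3], "yaw": 0, "hand": 0.1}
  ]
}}

```text
time: 4.5
ee_pos: [0.4011, 0.0446, 0.0158]
ee_rot: [-3.14, -0.003, -0.398]
ft_force: [0.4, -0.4, -0.7]
gripper_width: 0.548
```

Request:
{"op": "jog_arm", "data": {
  "steps": [
    {"slide": [0, 0, 0.1], "yaw": 0, "hand": 0.1},
    {"slide": [0, 0, 0.16], "yaw": 0, "hand": 0.1},
    {"slide": [0, 0, 0.16], "yaw": 0, "hand": 0.1}
  ]
}}

```text
time: 4.8
ee_pos: [0.4008, 0.0446, 0.0114]
ee_rot: [-3.141, -0.003, -0.398]
ft_force: [-0.8, 0.7, -0.7]
gripper_width: 0.55
```

Request:
{"op": "jog_arm", "data": {
  "steps": [
    {"slide": [0, 0, 0.06], "yaw": 0, "hand": 0.0},
    {"slide": [0, 0, 0.08], "yaw": 0, "hand": -0.1},
    {"slide": [0, 0, 0.08], "yaw": 0, "hand": -0.1},
    {"slide": [0, 0, 0.08], "yaw": 0, "hand": -0.1}
  ]
}}

```text
time: 5.2
ee_pos: [0.4017, 0.0444, 0.0107]
ee_rot: [-3.141, -0.004, -0.397]
ft_force: [-2.1, -0.8, 7.2]
gripper_width: 0.45
```

Request:
{"op": "jog_arm", "data": {
  "steps": [
    {"slide": [0, 0, -0.1], "yaw": 0, "hand": -0.1},
    {"slide": [0, 0, -0.1], "yaw": 0, "hand": -0.2},
    {"slide": [0, 0, -0.1], "yaw": 0, "hand": -0.22},
    {"slide": [0, 0, -0.1], "yaw": 0, "hand": -0.22},
    {"slide": [0, 0, -0.1], "yaw": 0, "hand": -0.22}
  ]
}}

```text
time: 5.7
ee_pos: [0.402, 0.0443, 0.0133]
ee_rot: [-3.141, -0.005, -0.397]
ft_force: [1.6, -1.4, 0.2]
gripper_width: 0.394
```

Request:
{"op": "jog_arm", "data": {
  "steps": [
    {"slide": [0, 0, 0], "yaw": 0, "hand": -0.26},
    {"slide": [0, 0, 0], "yaw": 0, "hand": -0.26},
    {"slide": [0, 0, 0], "yaw": 0, "hand": -0.26}
  ]
}}

```text
time: 6.0
ee_pos: [0.402, 0.0443, 0.0132]
ee_rot: [-3.141, -0.005, -0.397]
ft_force: [0.4, -0.5, 0.7]
gripper_width: 0.38
```

Request:
{"op": "jog_arm", "data": {
  "steps": [
    {"slide": [0, 0, 0], "yaw": 0, "hand": -0.3},
    {"slide": [0, 0, 0], "yaw": 0, "hand": -0.3},
    {"slide": [0, 0, 0], "yaw": 0, "hand": -0.3}
  ]
}}

```text
time: 6.3
ee_pos: [0.402, 0.0443, 0.0132]
ee_rot: [-3.141, -0.005, -0.397]
ft_force: [1.2, -0.4, 0.2]
gripper_width: 0.371
```

Request:
{"op": "jog_arm", "data": {
  "steps": [
    {"slide": [0.02, 0, -0.25], "yaw": 0, "hand": -0.3},
    {"slide": [0.04, 0, -0.49], "yaw": 0, "hand": -0.3},
    {"slide": [0.08, 0, -0.73], "yaw": 0, "hand": -0.3},
    {"slide": [0.15, 0, -0.97], "yaw": 0, "hand": -0.3},
    {"slide": [0.15, 0, -0.97], "yaw": 0, "hand": -0.3},
    {"slide": [0.15, 0, -0.97], "yaw": 0, "hand": -0.3}
  ]
}}

```text
time: 6.9
ee_pos: [0.4059, 0.0428, 0.038]
ee_rot: [-3.14, -0.006, -0.397]
ft_force: [-0.1, 1.1, -1.8]
gripper_width: 0.37
```

```bash
cat > look.py <<'E'
from h import *
import sys
n,z0,x0,x1,y0,y1,f=sys.argv[1],0,*map(int,sys.argv[2:7])
im=manip.get_image("side");im2=manip.get_image("top")
for k in["hygro_mid","hygro_grip","hygro_bottom","leg_foot","leg_hinge"]:
    a=manip.spot_point("side",k)[:1];b=manip.spot_point("top",k)[:1]
    if a and b:
        P=[i["camera_matrix"]@i["camera_from_world"][:3] for i in(im,im2)]
        X=cv2.triangulatePoints(P[0],P[1],np.array(a[0]["pixel"],float),np.array(b[0]["pixel"],float)).ravel();X=X[:3]/X[3]
        print(k,round(a[0]["p"],2),round(b[0]["p"],2),X.round(3))
    elif a: print(k,"side only",a[0]["p"],np.round(a[0]["pixel"]))
s=manip.state();print(s["time"],s["ee_pos"].round(4),s["ft_force"].round(1),s["gripper_width"])
c=cv2.resize(im["img"][y0:y1,x0:x1,::-1],None,fx=f,fy=f,interpolation=cv2.INTER_CUBIC)
cv2.imwrite("pics/"+n,cv2.convertScaleAbs(c,alpha=1.3,beta=15))
E
python3 look.py c2.png 330 450 120 220 6
```

```text
hygro_mid 0.72 0.71 [ 0.566 -0.03   0.273]
hygro_grip 0.74 0.6 [0.51  0.003 0.037]
hygro_bottom side only 0.57 [397. 190.]
leg_foot side only 0.5 [395. 183.]
leg_hinge 0.92 0.96 [0.479 0.004 0.031]
7.5 [0.4053 0.0429 0.0374] [ 0.8 -0.1 -1.3] 0.37441675516140094
```

View pics/c2.png

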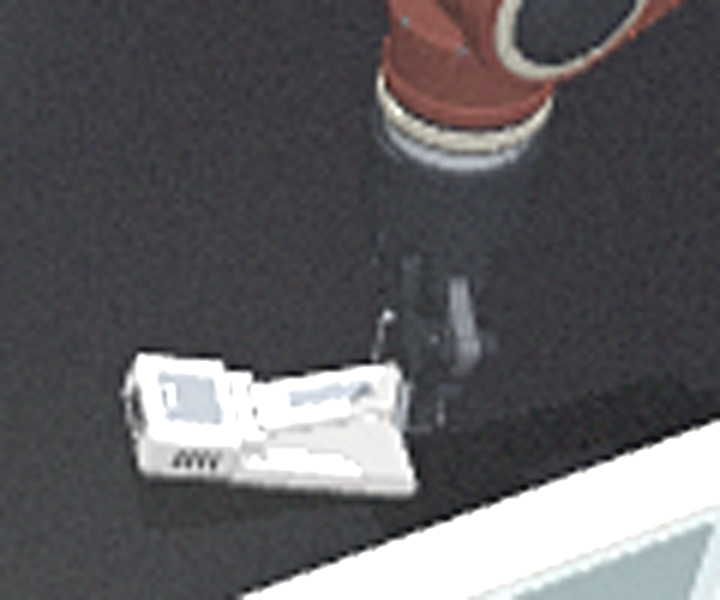

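The picture shows the whole body lifted off the bench, with the block up by about 35 crop px, because the tight pinch stops the foot turning in the pads. I'll lower it, loosen the pinch and retry.

Request:
{"op": "jog_arm", "data": {
  "steps": [
    {"slide": [-0.06, 0, 0.3], "yaw": 0, "hand": -0.3},
    {"slide": [-0.1, 0, 0.6], "yaw": 0, "hand": -0.3},
    {"slide": [-0.15, 0, 0.9], "yaw": 0, "hand": -0.3},
    {"slide": [-0.15, 0, 0.96], "yaw": 0, "hand": -0.3},
    {"slide": [-0.15, 0, 0.96], "yaw": 0, "hand": -0.27},
    {"slide": [-0.15, 0, 0.96], "yaw": 0, "hand": -0.25},
    {"slide": [-0.15, 0, 0.96], "yaw": 0, "hand": -0.25}
  ]
}}

```text
time: 8.2
ee_pos: [0.4015, 0.0444, 0.0133]
ee_rot: [-3.141, -0.003, -0.397]
ft_force: [-1.9, 0.8, -0.6]
gripper_width: 0.377
```

Request:
{"op": "jog_arm", "data": {
  "steps": [
    {"slide": [0.0, 0, -0.12], "yaw": 0, "hand": -0.25},
    {"slide": [0.02, 0, -0.25], "yaw": 0, "hand": -0.25},
    {"slide": [0.03, 0, -0.37], "yaw": 0, "hand": -0.25},
    {"slide": [0.04, 0, -0.49], "yaw": 0, "hand": -0.25},
    {"slide": [0.06, 0, -0.61], "yaw": 0, "hand": -0.25},
    {"slide": [0.08, 0, -0.73], "yaw": 0, "hand": -0.25},
    {"slide": [0.08, 0, -0.73], "yaw": 0, "hand": -0.25}
  ]
}}

```text
time: 8.9
ee_pos: [0.4038, 0.0435, 0.0321]
ee_rot: [-3.141, -0.004, -0.397]
ft_force: [0.4, 0.1, -1.7]
gripper_width: 0.376
```

```bash
python3 look.py c3.png 330 450 120 220 6
```

```text
hygro_mid 0.82 0.65 [0.455 0.022 0.014]
hygro_grip 0.78 0.84 [ 0.51  -0.003  0.011]
hygro_bottom 0.8 0.47 [0.454 0.029 0.046]
leg_foot side only 0.46 [399. 186.]
leg_hinge 0.67 0.92 [0.477 0.008 0.032]
9.5 [0.4033 0.0436 0.0315] [ 0.5 -1.3 -1.8] 0.37747844733291736
```

View pics/c3.png

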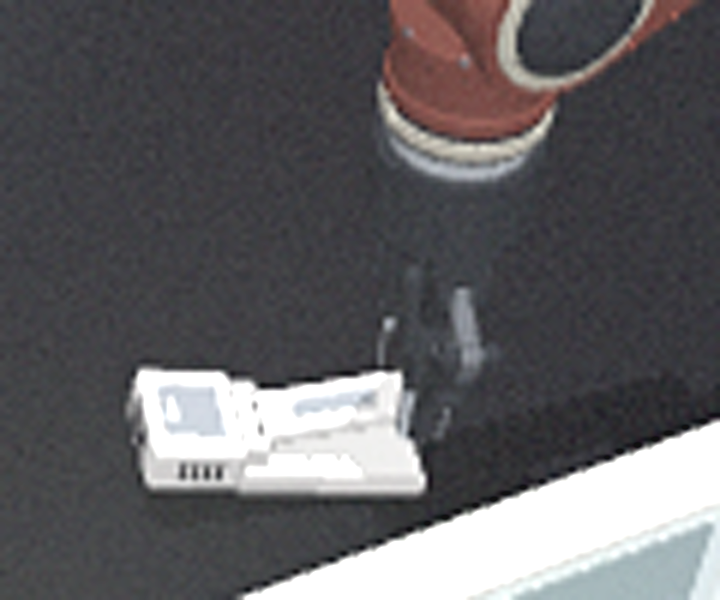

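The body is still carried a little (block about 10 mm up). I'll ease the pinch in small steps.

Request:
{"op": "jog_arm", "data": {
  "steps": [
    {"slide": [0, 0, 0], "yaw": 0, "hand": -0.24},
    {"slide": [0, 0, 0], "yaw": 0, "hand": -0.24},
    {"slide": [0, 0, 0], "yaw": 0, "hand": -0.23},
    {"slide": [0, 0, 0], "yaw": 0, "hand": -0.23},
    {"slide": [0, 0, 0], "yaw": 0, "hand": -0.23}
  ]
}}

```text
time: 10.0
ee_pos: [0.4034, 0.0436, 0.0316]
ee_rot: [-3.141, -0.004, -0.397]
ft_force: [0.6, -0.6, -2.5]
gripper_width: 0.386
```

```bash
cat > q.py <<'E'
from h import *
# body tilt from depth: trace pts, fit; print heights along x_h
R=np.array([.9225,-.386,0]);Y=np.array([.386,.9225,0]);m=np.array([.459,.0195,0])
for c in("side","top"):
    im=manip.get_image(c);t=manip.trace(c,"hygro_mid")
    if not t: print(c,"none");continue
    P=cloud(im,t[0]["mask"])-m;x=P@R;y=P@Y
    print(c,round(t[0]["p"],2),len(P),"x",np.percentile(x,[1,99]).round(3),"y",np.percentile(y,[1,99]).round(3))
    for a in np.arange(-.09,.09,.01):
        k=(x>=a)&(x<a+.01)&(abs(y)<.04)
        if k.sum()>5: print(" %.3f n%d z %s"%(a+.005,k.sum(),(1e3*np.percentile(P[k,2],[3,50,97])).round()))
s=manip.state();print(s["time"],s["ee_pos"].round(4),s["ft_force"].round(1),s["gripper_width"])
E
python3 q.py
```

```text
side 0.77 797 x [-0.063  0.069] y [-0.04  0.03]
 -0.065 n14 z [ 6. 11. 13.]
 -0.055 n36 z [ 7. 12. 42.]
 -0.045 n65 z [ 7. 16. 43.]
 -0.035 n61 z [ 7. 15. 41.]
 -0.025 n62 z [ 5. 15. 38.]
 -0.015 n63 z [ 4. 22. 36.]
 -0.005 n61 z [ 3. 17. 32.]
 0.005 n55 z [ 3. 21. 29.]
 0.015 n65 z [ 4. 22. 27.]
 0.025 n59 z [ 6. 24. 28.]
 0.035 n64 z [ 9. 25. 28.]
 0.045 n63 z [10. 26. 29.]
 0.055 n62 z [11. 26. 29.]
 0.065 n58 z [15. 25. 29.]
top 0.72 410 x [0.004 0.066] y [-0.029  0.027]
 0.005 n19 z [10. 19. 29.]
 0.015 n54 z [ 8. 22. 26.]
 0.025 n74 z [13. 25. 30.]
 0.035 n71 z [ 6. 26. 31.]
 0.045 n70 z [15. 25. 30.]
 0.055 n73 z [20. 26. 33.]
 0.065 n45 z [20. 25. 29.]
10.2 [0.4034 0.0436 0.0316] [ 0.4 -0.8 -1.9] 0.3866191246216076
```

The body now lies flat (block top 26 mm) with the leg about 0.22 rad open. I'll continue the arc with this light pinch.

Request:
{"op": "jog_arm", "data": {
  "steps": [
    {"slide": [0.05, 0, -0.2], "yaw": 0, "hand": -0.23},
    {"slide": [0.12, 0, -0.39], "yaw": 0, "hand": -0.23},
    {"slide": [0.18, 0, -0.54], "yaw": 0, "hand": -0.23},
    {"slide": [0.24, 0, -0.69], "yaw": 0, "hand": -0.23},
    {"slide": [0.32, 0, -0.84], "yaw": 0, "hand": -0.23},
    {"slide": [0.4, 0, -0.98], "yaw": 0, "hand": -0.23},
    {"slide": [0.5, 0, -1.12], "yaw": 0, "hand": -0.23},
    {"slide": [0.59, 0, -1.25], "yaw": 0, "hand": -0.23},
    {"slide": [0.64, 0, -1.32], "yaw": 0, "hand": -0.23},
    {"slide": [0.64, 0, -1.32], "yaw": 0, "hand": -0.23},
    {"slide": [0.64, 0, -1.32], "yaw": 0, "hand": -0.23},
    {"slide": [0.64, 0, -1.32], "yaw": 0, "hand": -0.23}
  ]
}}

```text
time: 11.4
ee_pos: [0.4178, 0.0375, 0.0644]
ee_rot: [-3.141, -0.003, -0.397]
ft_force: [0.1, 1.7, -3.2]
gripper_width: 0.384
```

```bash
python3 q.py; python3 look.py c4.png 330 450 120 220 6
```

```text
side 0.91 934 x [-0.068  0.069] y [-0.027  0.031]
 -0.065 n44 z [ 7. 15. 18.]
 -0.055 n52 z [ 7. 15. 19.]
 -0.045 n57 z [ 7. 15. 18.]
 -0.035 n75 z [ 6. 17. 71.]
 -0.025 n78 z [ 8. 20. 64.]
 -0.015 n77 z [ 7. 19. 56.]
 -0.005 n72 z [ 7. 19. 49.]
 0.005 n62 z [ 9. 32. 42.]
 0.015 n66 z [ 3. 27. 34.]
 0.025 n59 z [ 9. 28. 33.]
 0.035 n71 z [ 7. 29. 33.]
 0.045 n64 z [ 9. 29. 33.]
 0.055 n67 z [11. 30. 33.]
 0.065 n77 z [ 5. 28. 33.]
top 0.76 248 x [-0.002  0.072] y [-0.028  0.027]
 0.035 n47 z [26. 30. 35.]
 0.045 n63 z [25. 30. 35.]
 0.055 n71 z [17. 30. 34.]
 0.065 n51 z [25. 29. 34.]
11.6 [0.4179 0.0375 0.0645] [ 0.5  0.3 -3.2] 0.3838409155150915
hygro_mid 0.61 0.57 [ 0.452  0.018 -0.001]
hygro_grip 0.72 0.55 [0.506 0.001 0.004]
hygro_bottom side only 0.67 [400. 188.]
leg_foot side only 0.74 [396. 179.]
leg_hinge 0.72 0.52 [0.476 0.008 0.025]
12.2 [0.418  0.0374 0.0646] [ 0.3  0.3 -2.5] 0.3842008523496623
```

View pics/c4.png

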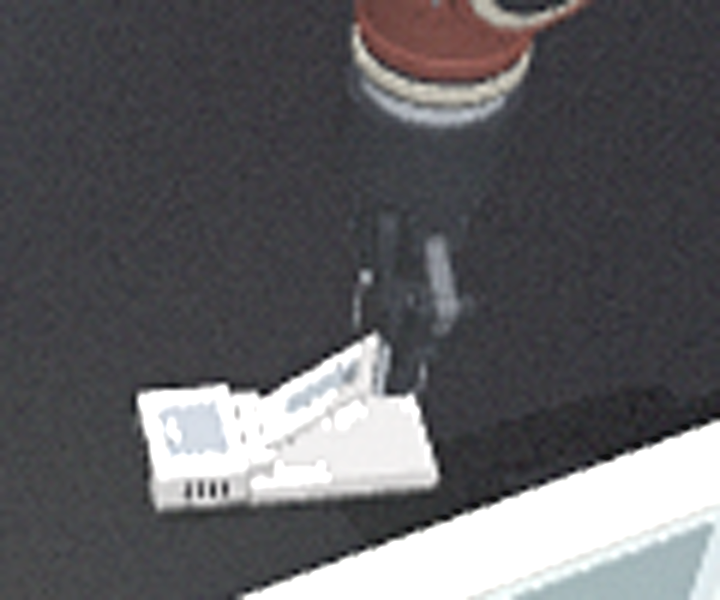

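The leg is fully out: bar slope ≈ 0.64 rad, and the body is carried level about 4 mm up. I'll set it down, release and rise.

Request:
{"op": "jog_arm", "data": {
  "steps": [
    {"slide": [0, 0, 0.08], "yaw": 0, "hand": -0.23},
    {"slide": [0, 0, 0.16], "yaw": 0, "hand": -0.23},
    {"slide": [0, 0, 0.16], "yaw": 0, "hand": -0.23},
    {"slide": [0, 0, 0.16], "yaw": 0, "hand": -0.18},
    {"slide": [0, 0, 0.16], "yaw": 0, "hand": 0},
    {"slide": [0, 0, 0.16], "yaw": 0, "hand": 0.2},
    {"slide": [0, 0, 0.16], "yaw": 0, "hand": 0.2},
    {"slide": [0, 0, -0.5], "yaw": 0, "hand": 0.2},
    {"slide": [0, 0, -1.5], "yaw": 0, "hand": 0.6},
    {"slide": [0, 0, -2], "yaw": 0, "hand": 0.75},
    {"slide": [2, 0, -2], "yaw": 0, "hand": 0.75},
    {"slide": [3.5, 0, -2], "yaw": 0, "hand": 0.75},
    {"slide": [3.5, 0, -2], "yaw": 0, "hand": 0.75}
  ]
}}

```text
time: 13.5
ee_pos: [0.5018, 0.002, 0.1155]
ee_rot: [-3.141, -0.006, -0.399]
ft_force: [-0.8, 0.1, -0.1]
gripper_width: 0.876
```

```bash
python3 q.py; python3 - <<'E'
from h import *
im=manip.get_image("side")
for n,z in[("hygro_grip",.013),("hygro_mid",.013),("hygro_bottom",.006)]:
    for s in manip.spot_point("side",n)[:1]: print(n,s["p"],unproj(im,*s["pixel"],z).round(3))
P=cloud(im,manip.trace("side","hygro_mid")[0]["mask"]);k=(P[:,2]>.022)&(P[:,2]<.03)
print(cv2.minAreaRect(P[(P[:,2]<.03)][:,:2].astype(np.float32)))
E
```

```text
side 0.92 944 x [-0.065  0.069] y [-0.025  0.03 ]
 -0.065 n38 z [ 3. 11. 13.]
 -0.055 n57 z [ 5. 12. 34.]
 -0.045 n94 z [ 3. 15. 76.]
 -0.035 n82 z [ 4. 14. 68.]
 -0.025 n78 z [ 3. 15. 61.]
 -0.015 n70 z [ 4. 14. 53.]
 -0.005 n71 z [ 0. 16. 46.]
 0.005 n58 z [ 3. 29. 38.]
 0.015 n62 z [ 5. 24. 31.]
 0.025 n60 z [ 6. 25. 29.]
 0.035 n63 z [ 6. 26. 29.]
 0.045 n64 z [ 4. 25. 29.]
 0.055 n67 z [ 6. 26. 29.]
 0.065 n77 z [ 5. 24. 29.]
top 0.59 335 x [-0.023  0.036] y [-0.028  0.026]
 -0.025 n17 z [ 9. 51. 54.]
 -0.015 n55 z [ 8. 44. 52.]
 -0.005 n67 z [ 9. 33. 43.]
 0.005 n69 z [ 6. 27. 37.]
 0.015 n64 z [ 9. 22. 29.]
 0.025 n52 z [10. 24. 30.]
 0.035 n11 z [19. 23. 27.]
13.7 [0.4977 0.0039 0.1144] [-0.1  0.3 -0.1] 0.8760245159563828
hygro_grip 0.61 [0.508 0.003 0.013]
hygro_mid 0.76 [0.455 0.022 0.013]
hygro_bottom 0.56 [0.387 0.034 0.006]
((0.4541930854320526, 0.015031233429908752), (0.07564055174589157, 0.14654985070228577), 66.97248840332031)
```

The leg stays out at ≈ 0.65 rad and the body lies flat, so the grip point is ≈ (0.502, 0.001). Now descend over the block.

Request:
{"op": "jog_arm", "data": {
  "steps": [
    {"slide": [0.2, 0, 1.5], "yaw": 0, "hand": 0.7},
    {"slide": [0.2, 0, 3], "yaw": 0, "hand": 0.7},
    {"slide": [0.2, 0, 3.9], "yaw": 0, "hand": 0.6},
    {"slide": [0.2, 0, 4.2], "yaw": 0, "hand": 0.5},
    {"slide": [0.2, 0, 4.3], "yaw": 0, "hand": 0.45},
    {"slide": [0.2, 0, 4.3], "yaw": 0, "hand": 0.42},
    {"slide": [0.2, 0, 4.3], "yaw": 0, "hand": 0.42},
    {"slide": [0.2, 0, 4.3], "yaw": 0, "hand": 0.42}
  ]
}}

```text
time: 14.75
ee_pos: [0.5043, 0.0018, 0.0091]
ee_rot: [-3.14, -0.007, -0.397]
ft_force: [0.0, 0.1, 0.2]
gripper_width: 0.711
```

Request:
{"op": "jog_arm", "data": {
  "steps": [
    {"slide": [-0.06, 0, 0.12], "yaw": 0, "hand": 0.42},
    {"slide": [-0.06, 0, 0.24], "yaw": 0, "hand": 0.36},
    {"slide": [-0.06, 0, 0.24], "yaw": 0, "hand": 0.32},
    {"slide": [-0.06, 0, 0.24], "yaw": 0, "hand": 0.32}
  ]
}}

```text
time: 15.15
ee_pos: [0.5028, 0.0022, 0.0029]
ee_rot: [-3.141, -0.006, -0.397]
ft_force: [-0.3, -1.7, -0.1]
gripper_width: 0.656
```

Request:
{"op": "jog_arm", "data": {
  "steps": [
    {"slide": [0, 0, 0], "yaw": 0, "hand": 0.29},
    {"slide": [0, 0, 0], "yaw": 0, "hand": 0.27},
    {"slide": [0, 0, 0], "yaw": 0, "hand": 0.27},
    {"slide": [0, 0, 0], "yaw": 0, "hand": 0.27}
  ]
}}

```text
time: 15.55
ee_pos: [0.503, 0.0022, 0.0032]
ee_rot: [-3.141, -0.007, -0.397]
ft_force: [-1.6, -0.8, 4.5]
gripper_width: 0.648
```

Request:
{"op": "jog_arm", "data": {
  "steps": [
    {"slide": [-0.02, 0, -0.22], "yaw": 0, "hand": 0.27},
    {"slide": [-0.05, 0, -0.44], "yaw": 0, "hand": 0.27},
    {"slide": [-0.09, 0, -0.66], "yaw": 0, "hand": 0.27},
    {"slide": [-0.14, 0, -0.88], "yaw": 0, "hand": 0.27},
    {"slide": [-0.21, 0, -1.1], "yaw": 0, "hand": 0.27},
    {"slide": [-0.28, 0, -1.3], "yaw": 0, "hand": 0.27},
    {"slide": [-0.28, 0, -1.3], "yaw": 0, "hand": 0.27},
    {"slide": [-0.28, 0, -1.3], "yaw": 0, "hand": 0.27}
  ]
}}

```text
time: 16.35
ee_pos: [0.4963, 0.0049, 0.0358]
ee_rot: [-3.141, -0.007, -0.397]
ft_force: [0.3, 1.1, -3.5]
gripper_width: 0.647
```

```bash
python3 q.py|sed '/top/,$d'; python3 look.py c5.png 330 450 120 220 6
```

```text
side 0.69 804 x [-0.079  0.063] y [-0.074  0.031]
 -0.075 n35 z [ 0. 43. 46.]
 -0.065 n59 z [22. 44. 63.]
 -0.055 n99 z [  2.  45. 107.]
 -0.045 n93 z [ 26.  46. 103.]
 -0.035 n85 z [33. 46. 95.]
 -0.025 n79 z [36. 48. 88.]
 -0.015 n76 z [36. 58. 81.]
 -0.005 n66 z [37. 63. 72.]
 0.005 n55 z [34. 56. 63.]
 0.015 n25 z [35. 47. 59.]
 0.025 n9 z [37. 44. 51.]
 0.055 n69 z [-0. 58. 62.]
 0.065 n37 z [38. 53. 61.]
hygro_mid 0.81 0.52 [0.445 0.027 0.035]
hygro_grip 0.64 0.78 [ 0.585 -0.048  0.253]
hygro_bottom 0.83 0.52 [0.626 0.168 0.322]
leg_foot side only 0.63 [399. 170.]
leg_hinge 0.63 0.74 [0.469 0.001 0.041]
17.15 [0.4963 0.0049 0.0356] [ 0.2 -0.1 -4. ] 0.6474531961925993
```

View pics/c5.png

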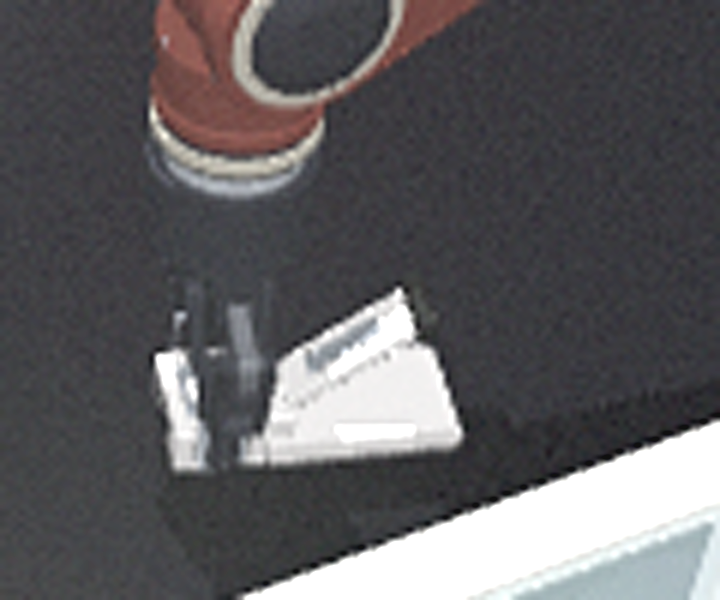

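The block is held too firmly: the body was carried level, 32 mm up. I'll lower to about 12 mm clearance and ease the grip in small steps.

Request:
{"op": "jog_arm", "data": {
  "steps": [
    {"slide": [0.08, 0, 0.4], "yaw": 0, "hand": 0.27},
    {"slide": [0.14, 0, 0.8], "yaw": 0, "hand": 0.27},
    {"slide": [0.14, 0, 0.8], "yaw": 0, "hand": 0.27},
    {"slide": [0.14, 0, 0.8], "yaw": 0, "hand": 0.275},
    {"slide": [0.14, 0, 0.8], "yaw": 0, "hand": 0.28},
    {"slide": [0.14, 0, 0.8], "yaw": 0, "hand": 0.28}
  ]
}}

```text
time: 17.75
ee_pos: [0.5, 0.0035, 0.016]
ee_rot: [-3.141, -0.007, -0.397]
ft_force: [-1.0, -1.1, -3.1]
gripper_width: 0.648
```

```bash
cat > b.py <<'E'
from h import *
# heights of the white body near the bottom end and at block from side depth; rotated-body fit
R=np.array([.9225,-.386,0]);Y=np.array([.386,.9225,0]);m=np.array([.459,.0195,0])
im=manip.get_image("side");t=manip.trace("side","hygro_mid")
P=cloud(im,t[0]["mask"])-m;x=P@R;y=P@Y
# near side face (y ~ +0.028): lower edge line
k=(y>.015)&(y<.036)
o=[]
for a in np.arange(-.09,.08,.01):
    j=k&(x>=a)&(x<a+.01)
    if j.sum()>4:o.append((round(a+.005,3),*(1e3*np.percentile(P[j,2],[5,50,95])).round().astype(int)))
print(o);s=manip.state();F=[]
for _ in range(4): F.append(manip.get_image("side") and manip.state()["ft_force"][2])
print(s["time"],s["ee_pos"].round(4),np.round(F,1),s["gripper_width"])
E
python3 b.py
```

```text
[(np.float64(-0.065), np.int64(20), np.int64(24), np.int64(27)), (np.float64(-0.055), np.int64(20), np.int64(25), np.int64(84)), (np.float64(-0.045), np.int64(17), np.int64(24), np.int64(85)), (np.float64(-0.035), np.int64(20), np.int64(24), np.int64(33)), (np.float64(-0.025), np.int64(17), np.int64(24), np.int64(62)), (np.float64(-0.015), np.int64(17), np.int64(22), np.int64(26)), (np.float64(-0.005), np.int64(18), np.int64(25), np.int64(52)), (np.float64(0.005), np.int64(15), np.int64(25), np.int64(41)), (np.float64(0.015), np.int64(14), np.int64(25), np.int64(39)), (np.float64(0.025), np.int64(20), np.int64(25), np.int64(36)), (np.float64(0.055), np.int64(25), np.int64(36), np.int64(40)), (np.float64(0.065), np.int64(29), np.int64(37), np.int64(41))]
17.85 [0.4999 0.0035 0.016 ] [-3.2 -4.4 -3.  -3.3] 0.6425875294337667
```

Request:
{"op": "jog_arm", "data": {
  "steps": [
    {"slide": [0, 0, 0], "yaw": 0, "hand": 0.285},
    {"slide": [0, 0, 0], "yaw": 0, "hand": 0.285},
    {"slide": [0, 0, 0], "yaw": 0, "hand": 0.29},
    {"slide": [0, 0, 0], "yaw": 0, "hand": 0.29},
    {"slide": [0, 0, 0], "yaw": 0, "hand": 0.29}
  ]
}}

```text
time: 18.55
ee_pos: [0.4998, 0.0035, 0.0158]
ee_rot: [-3.141, -0.007, -0.397]
ft_force: [0.1, -0.1, -3.6]
gripper_width: 0.646
```

```bash
sed -i 's/print(o)/print(" ".join("%g:%d/%d"%(p[0],p[1],p[2]) for p in o))/' b.py; python3 b.py
```

```text
[(np.float64(-0.065), np.int64(17), np.int64(24), np.int64(26)), (np.float64(-0.055), np.int64(19), np.int64(26), np.int64(85)), (np.float64(-0.045), np.int64(18), np.int64(24), np.int64(84)), (np.float64(-0.035), np.int64(19), np.int64(24), np.int64(31)), (np.float64(-0.025), np.int64(17), np.int64(23), np.int64(66)), (np.float64(-0.015), np.int64(17), np.int64(24), np.int64(56)), (np.float64(-0.005), np.int64(18), np.int64(25), np.int64(48)), (np.float64(0.005), np.int64(16), np.int64(24), np.int64(42)), (np.float64(0.015), np.int64(17), np.int64(29), np.int64(38)), (np.float64(0.025), np.int64(22), np.int64(28), np.int64(40)), (np.float64(0.055), np.int64(22), np.int64(37), np.int64(41)), (np.float64(0.065), np.int64(20), np.int64(35), np.int64(40))]
18.65 [0.4998 0.0035 0.0158] [-3.9 -3.3 -3.5 -2.5] 0.6443277550051886sed: -e expression #1, char 34: unknown option to 's'
```

Request:
{"op": "jog_arm", "data": {
  "steps": [
    {"slide": [0, 0, 0], "yaw": 0, "hand": 0.295},
    {"slide": [0, 0, 0], "yaw": 0, "hand": 0.295},
    {"slide": [0, 0, 0], "yaw": 0, "hand": 0.3},
    {"slide": [0, 0, 0], "yaw": 0, "hand": 0.3},
    {"slide": [0, 0, 0], "yaw": 0, "hand": 0.3}
  ]
}}

```text
time: 19.35
ee_pos: [0.4998, 0.0035, 0.0158]
ee_rot: [-3.141, -0.007, -0.397]
ft_force: [0.3, 0.1, -3.4]
gripper_width: 0.654
```

```bash
sed -i 's#print(o)#print(" ".join("%g:%d/%d"%(p[0],p[1],p[2]) for p in o))#' b.py; python3 b.py
```

```text
-0.075:15/21 -0.065:15/23 -0.055:18/24 -0.045:14/24 -0.035:14/25 -0.025:17/25 -0.015:14/23 -0.005:14/24 0.005:16/25 0.015:14/25 0.025:14/24 0.055:17/35 0.065:22/32
19.45 [0.4997 0.0035 0.0158] [-3.4 -3.9 -3.3 -2.6] 0.6530817814550988
```

Request:
{"op": "jog_arm", "data": {
  "steps": [
    {"slide": [0, 0, 0], "yaw": 0, "hand": 0.304},
    {"slide": [0, 0, 0], "yaw": 0, "hand": 0.304},
    {"slide": [0, 0, 0], "yaw": 0, "hand": 0.308},
    {"slide": [0, 0, 0], "yaw": 0, "hand": 0.308}
  ]
}}

```text
time: 20.05
ee_pos: [0.4997, 0.0035, 0.0159]
ee_rot: [-3.141, -0.007, -0.397]
ft_force: [0.8, 0.0, -1.9]
gripper_width: 0.653
```

```bash
python3 b.py
```

```text
-0.065:3/11 -0.055:4/13 -0.045:5/14 -0.035:5/15 -0.025:9/17 -0.015:9/17 -0.005:10/20 0.005:14/20 0.015:9/22 0.025:14/22 0.055:23/36 0.065:21/32
20.15 [0.4998 0.0036 0.0159] [-3.3 -2.7 -2.1 -2.7] 0.6503526378986326
```

Easing to 0.308 did it: the body tilted 0.115 rad with its bottom edge on the bench and the grip kept. I'll raise along the arc about the bottom edge.

Request:
{"op": "jog_arm", "data": {
  "steps": [
    {"slide": [-0.05, 0, -0.2], "yaw": 0, "hand": 0.308},
    {"slide": [-0.1, 0, -0.4], "yaw": 0, "hand": 0.308},
    {"slide": [-0.16, 0, -0.6], "yaw": 0, "hand": 0.308},
    {"slide": [-0.22, 0, -0.79], "yaw": 0, "hand": 0.308},
    {"slide": [-0.31, 0, -1.0], "yaw": 0, "hand": 0.308},
    {"slide": [-0.41, 0, -1.2], "yaw": 0, "hand": 0.308},
    {"slide": [-0.51, 0, -1.4], "yaw": 0, "hand": 0.308},
    {"slide": [-0.62, 0, -1.59], "yaw": 0, "hand": 0.308},
    {"slide": [-0.62, 0, -1.59], "yaw": 0, "hand": 0.308},
    {"slide": [-0.62, 0, -1.59], "yaw": 0, "hand": 0.308}
  ]
}}

```text
time: 21.35
ee_pos: [0.4857, 0.0096, 0.056]
ee_rot: [-3.14, -0.008, -0.397]
ft_force: [0.6, 0.1, -1.1]
gripper_width: 0.655
```

```bash
python3 b.py;python3 look.py c6.png 330 450 120 220 5
```

```text
21.45 [0.4857 0.0095 0.0559] [-0.4 -0.3 -0.  -1.1] 0.6591838103605223
hygro_mid 0.84 0.52 [0.442 0.025 0.034]
hygro_grip 0.96 0.6 [0.49  0.007 0.048]
hygro_bottom 0.73 0.63 [0.393 0.039 0.009]
leg_foot side only 0.64 [406. 180.]
leg_hinge 0.98 0.77 [0.461 0.009 0.056]
22.25 [0.4853 0.0095 0.0556] [1.8 0.4 0.2] 0.6520961000288642
```

View pics/c6.png

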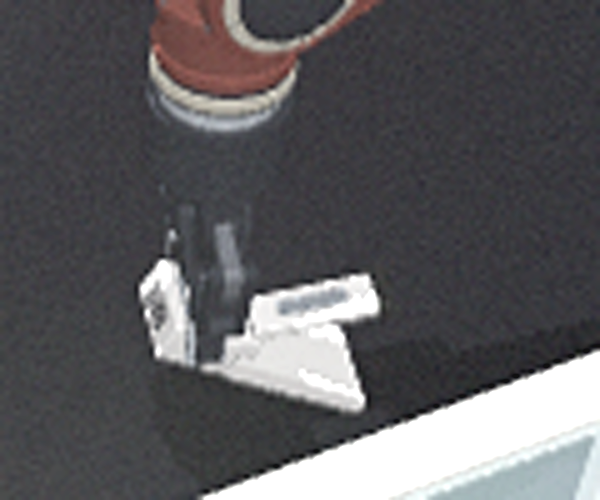

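```bash
cat > fit.py <<'E'
from h import *
from scipy.optimize import minimize
import sys
# fit body pose in plane: known yaw; side-view silhouette + near-side depth. params: s (along R of bottom centre), z, psi
def fit(yaw=-.397,m=(.459,.0195),leg=.65,verbose=True,x0=(-.064,.006,.4)):
    R=np.array([np.cos(yaw),np.sin(yaw),0]);Y=np.array([-np.sin(yaw),np.cos(yaw),0]);Z=np.array([0,0,1.]);m=np.array([*m,0])
    im=manip.get_image("side");t=manip.trace("side","hygro_mid")
    M=t[0]["mask"].astype(np.uint8);T=im["camera_from_world"];K=im["camera_matrix"]
    def px(p): q=K@((T[:3,:3]@p.T).T+T[:3,3]).T;return (q[:2]/q[2]).T
    def box(x0,x1,z0,z1,w): return np.array([[x,y,z] for x in(x0,x1) for y in(-w,w) for z in(z0,z1)])
    a=leg;hx,hz=.018,.006
    B=[box(-.070,.024,-.013,-.001,.028),box(.024,.070,-.013,.013,.028)]
    L=box(-.076,0,-.004,.004,.014);c,s=np.cos(a),np.sin(a)
    B.append(np.c_[L[:,0]*c+L[:,2]*s+hx,L[:,1],-L[:,0]*s+L[:,2]*c+hz])
    def pose(p):
        C=np.array([[np.cos(p[2]),0,-np.sin(p[2])],[0,1,0],[np.sin(p[2]),0,np.cos(p[2])]])
        W=np.c_[R,Y,Z];dy=p[3] if len(p)>3 else 0
        return lambda q:(W@(C@(q-[-.064,0,-.007]).T)).T+m+R*p[0]+Y*dy+Z*p[1]
    def render(p):
        f=pose(p);I=np.zeros((1600,2560),np.uint8)
        for b in B: cv2.fillConvexPoly(I,cv2.convexHull(((px(f(b))+.5)*4-.5).round().astype(np.int32)),1)
        return cv2.resize(I.astype(np.float32),(640,400),interpolation=cv2.INTER_AREA)
    g=cv2.GaussianBlur
    Mb=g(M.astype(np.float32),(0,0),1)
    cost=lambda p:((g(render(p),(0,0),1)-Mb)**2).sum()
    best=min((minimize(cost,[x0[0],x0[1],q,0],method="Nelder-Mead",options=dict(initial_simplex=np.array([[x0[0],x0[1],q,0],[x0[0]+.01,x0[1],q,0],[x0[0],x0[1]+.01,q,0],[x0[0],x0[1],q+.15,0],[x0[0],x0[1],q,.008]]),maxiter=120)) for q in(x0[2]-.15,x0[2]+.15)),key=lambda r:r.fun)
    p=best.x;f=pose(p)
    foot=np.array([[hx-.082*c,0,hz+.082*s]])
    print("cost",best.fun.round(1),"s,z,psi,dy",p.round(3),"bottom",f(np.array([[-.064,0,-.007]]))[0].round(3),"grip",f(np.array([[.047,0,0]]))[0].round(3),"foot",f(foot)[0].round(3))
    return p
if __name__=="__main__":
    fit(x0=tuple(map(float,sys.argv[1:4])))
    s=manip.state();print(s["time"],s["ee_pos"].round(4),s["ft_force"].round(1),s["gripper_width"])
E
python3 fit.py -.064 .006 .4
```

```text
cost 204.6 s,z,psi,dy [-0.065  0.003  0.487 -0.001] bottom [0.399 0.044 0.003] grip [0.486 0.007 0.061] foot [0.385 0.05  0.066]
22.35 [0.4853 0.0096 0.0556] [ 2.8 -0.2  0.1] 0.6593143602209144
```

The fit gives tilt 0.49, bottom edge on the bench and grip centred as planned. Continue.

Request:
{"op": "jog_arm", "data": {
  "steps": [
    {"slide": [-0.13, 0, -0.18], "yaw": 0, "hand": 0.308},
    {"slide": [-0.26, 0, -0.36], "yaw": 0, "hand": 0.308},
    {"slide": [-0.4, 0, -0.53], "yaw": 0, "hand": 0.308},
    {"slide": [-0.55, 0, -0.7], "yaw": 0, "hand": 0.308},
    {"slide": [-0.71, 0, -0.85], "yaw": 0, "hand": 0.308},
    {"slide": [-0.88, 0, -1.0], "yaw": 0, "hand": 0.308},
    {"slide": [-1.05, 0, -1.14], "yaw": 0, "hand": 0.308},
    {"slide": [-1.22, 0, -1.28], "yaw": 0, "hand": 0.308},
    {"slide": [-1.41, 0, -1.4], "yaw": 0, "hand": 0.308},
    {"slide": [-1.6, 0, -1.51], "yaw": 0, "hand": 0.308},
    {"slide": [-1.8, 0, -1.61], "yaw": 0, "hand": 0.308},
    {"slide": [-2.0, 0, -1.71], "yaw": 0, "hand": 0.308},
    {"slide": [-2.0, 0, -1.71], "yaw": 0, "hand": 0.308},
    {"slide": [-2.0, 0, -1.71], "yaw": 0, "hand": 0.308}
  ]
}}

```text
time: 23.75
ee_pos: [0.439, 0.029, 0.0983]
ee_rot: [-3.14, -0.008, -0.397]
ft_force: [1.4, 0.4, -0.5]
gripper_width: 0.653
```

```bash
python3 fit.py -.064 .006 1.1
```

```text
cost 108.1 s,z,psi,dy [-0.066  0.007  1.018  0.003] bottom [0.399 0.047 0.007] grip [0.447 0.027 0.105] foot [0.358 0.065 0.054]
23.85 [0.4391 0.0289 0.0982] [-0.   0.6 -0.4] 0.6546027823067208
```

I had the sign of the lean wrong in my plan. The final pose is past vertical toward the leg, ψ = π/2 + 0.26 = 1.83. Continuing the same arc, first to about 1.5.

Request:
{"op": "jog_arm", "data": {
  "steps": [
    {"slide": [-0.22, 0, -0.06], "yaw": 0, "hand": 0.308},
    {"slide": [-0.44, 0, -0.12], "yaw": 0, "hand": 0.308},
    {"slide": [-0.66, 0, -0.18], "yaw": 0, "hand": 0.308},
    {"slide": [-0.89, 0, -0.23], "yaw": 0, "hand": 0.308},
    {"slide": [-1.1, 0, -0.26], "yaw": 0, "hand": 0.308},
    {"slide": [-1.3, 0, -0.28], "yaw": 0, "hand": 0.308},
    {"slide": [-1.5, 0, -0.3], "yaw": 0, "hand": 0.308},
    {"slide": [-1.73, 0, -0.3], "yaw": 0, "hand": 0.308},
    {"slide": [-1.73, 0, -0.3], "yaw": 0, "hand": 0.308},
    {"slide": [-1.73, 0, -0.3], "yaw": 0, "hand": 0.308}
  ]
}}

```text
time: 24.85
ee_pos: [0.3992, 0.0459, 0.1063]
ee_rot: [-3.14, -0.008, -0.397]
ft_force: [0.5, -1.3, 7.2]
gripper_width: 0.656
```

```bash
python3 fit.py -.064 .006 1.45; python3 look.py c7.png 330 450 120 220 5
```

```text
cost 39.1 s,z,psi,dy [-0.068  0.012  1.332  0.009] bottom [0.4   0.054 0.012] grip [0.418 0.046 0.121] foot [0.348 0.076 0.043]
24.95 [0.3992 0.0458 0.1062] [-0.1 -0.7  6.6] 0.6577555738731025
hygro_mid side only 0.71 [402. 179.]
hygro_grip side only 0.78 [398. 169.]
hygro_bottom side only 0.69 [402. 191.]
leg_foot 0.52 0.48 [0.343 0.066 0.033]
leg_hinge side only 0.94 [401. 174.]
25.55 [0.3993 0.0458 0.1062] [ 0.1 -1.6  8. ] 0.6536185825216885
```

View pics/c7.png

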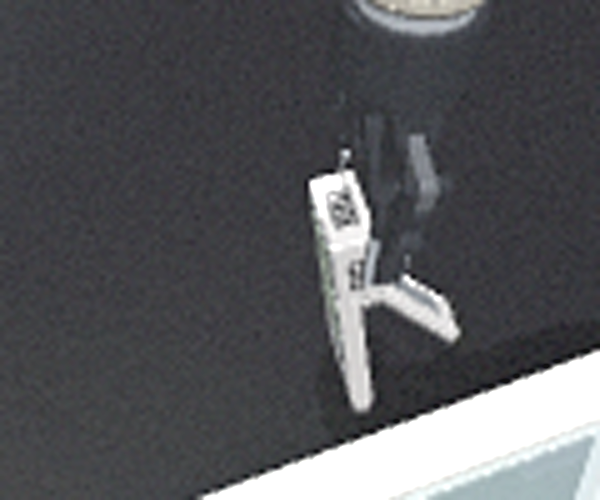

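The picture shows it almost upright, lit block at (345,210) and leg tip at (455,335), but the pads have worked to the back of the block, about 17 mm behind its centre, and press down with 7 N. I'll firm up the grip, relieve the pressure by lifting, and check.

Request:
{"op": "jog_arm", "data": {
  "steps": [
    {"slide": [0, 0, 0], "yaw": 0, "hand": 0.28},
    {"slide": [0, 0, -0.04], "yaw": 0, "hand": 0.25},
    {"slide": [0, 0, -0.08], "yaw": 0, "hand": 0.2},
    {"slide": [0, 0, -0.08], "yaw": 0, "hand": 0.2},
    {"slide": [0, 0, -0.3], "yaw": 0, "hand": 0.2},
    {"slide": [0, 0, -0.6], "yaw": 0, "hand": 0.2},
    {"slide": [0, 0, -0.8], "yaw": 0, "hand": 0.2},
    {"slide": [0, 0, -0.8], "yaw": 0, "hand": 0.2},
    {"slide": [0, 0, -0.8], "yaw": 0, "hand": 0.2}
  ]
}}

```text
time: 26.45
ee_pos: [0.3993, 0.0458, 0.1265]
ee_rot: [-3.14, -0.008, -0.397]
ft_force: [0.2, 0.4, -3.7]
gripper_width: 0.64
```

```bash
python3 fit.py -.064 .024 1.35
```

```text
cost 44.8 s,z,psi,dy [-0.069  0.026  1.336  0.004] bottom [0.397 0.05  0.026] grip [0.414 0.043 0.136] foot [0.344 0.072 0.057]
26.55 [0.3989 0.0459 0.126 ] [ 0.6  0.  -3.4] 0.6415911899641414
```

Held firmly at ψ ≈ 1.34 and hanging steady. I'll carry it to the place beside the balance, turning by 18.4°, and finish tilting it there.

Request:
{"op": "jog_arm", "data": {
  "steps": [
    {"slide": [0, 0, -1], "yaw": 0, "hand": 0.2},
    {"slide": [0.4, -0.4, -2], "yaw": 0, "hand": 0.2},
    {"slide": [1.1, -1.0, -2], "yaw": -0.4, "hand": 0.2},
    {"slide": [1.9, -1.8, -2], "yaw": -0.8, "hand": 0.2},
    {"slide": [2.7, -2.5, -2], "yaw": -1.1, "hand": 0.2},
    {"slide": [3.5, -3.3, -2], "yaw": -1.4, "hand": 0.2},
    {"slide": [4.3, -4.0, -2], "yaw": -1.7, "hand": 0.2},
    {"slide": [5.1, -4.7, -2], "yaw": -2.0, "hand": 0.2},
    {"slide": [5.9, -5.5, -2], "yaw": -2.3, "hand": 0.2},
    {"slide": [6.7, -6.2, -2], "yaw": -2.6, "hand": 0.2},
    {"slide": [7.4, -6.9, -2], "yaw": -2.9, "hand": 0.2},
    {"slide": [7.8, -7.25, -2], "yaw": -3.07, "hand": 0.2},
    {"slide": [7.9, -7.35, -2], "yaw": -3.07, "hand": 0.2},
    {"slide": [7.9, -7.35, -2], "yaw": -3.07, "hand": 0.2},
    {"slide": [7.9, -7.35, -2], "yaw": -3.07, "hand": 0.2}
  ]
}}

```text
time: 28.05
ee_pos: [0.651, 0.1389, 0.1772]
ee_rot: [3.14, -0.006, -0.076]
ft_force: [-0.1, -0.4, -3.6]
gripper_width: 0.642
```

```bash
cat > fit2.py <<'E'
from fit import *
import sys
# frame: origin = (.652,.139), yaw -.077
p=fit(yaw=-.077,m=(.652,.139),x0=tuple(map(float,sys.argv[1:4])))
s=manip.state();d=s["ee_pos"][:2]-[.652,.139];print("TCP s",round(float(d@[.997,-.077]),4),s["time"],s["ee_pos"].round(4),s["ft_force"].round(1),s["gripper_width"])
E
python3 fit2.py 0 .07 1.34
```

```text
cost 51.8 s,z,psi,dy [-0.005  0.074  1.346 -0.002] bottom [0.647 0.138 0.074] grip [0.665 0.136 0.183] foot [0.59  0.142 0.104]
TCP s -0.001 28.15 [0.651  0.1389 0.1777] [ 1.3  0.3 -3.2] 0.6392237721268008
```

Request:
{"op": "jog_arm", "data": {
  "steps": [
    {"slide": [0, 0, 0.8], "yaw": 0, "hand": 0.2},
    {"slide": [0, 0, 1.6], "yaw": 0, "hand": 0.2},
    {"slide": [0, 0, 2.2], "yaw": 0, "hand": 0.2},
    {"slide": [0, 0, 2.55], "yaw": 0, "hand": 0.2},
    {"slide": [0, 0, 2.68], "yaw": 0, "hand": 0.2},
    {"slide": [0, 0, 2.74], "yaw": 0, "hand": 0.2},
    {"slide": [0, 0, 2.74], "yaw": 0, "hand": 0.2},
    {"slide": [0, 0, 2.74], "yaw": 0, "hand": 0.2}
  ]
}}

```text
time: 28.95
ee_pos: [0.6522, 0.1388, 0.1103]
ee_rot: [3.141, -0.009, -0.076]
ft_force: [1.1, 0.4, -3.7]
gripper_width: 0.644
```

Request:
{"op": "jog_arm", "data": {
  "steps": [
    {"slide": [0, 0, 0.06], "yaw": 0, "hand": 0.2},
    {"slide": [0, 0, 0.1], "yaw": 0, "hand": 0.2},
    {"slide": [0, 0, 0.1], "yaw": 0, "hand": 0.2}
  ]
}}

```text
time: 29.25
ee_pos: [0.6522, 0.1388, 0.1078]
ee_rot: [3.141, -0.009, -0.076]
ft_force: [-0.4, -0.4, -4.1]
gripper_width: 0.638
```

Request:
{"op": "jog_arm", "data": {
  "steps": [
    {"slide": [0, 0, 0.03], "yaw": 0, "hand": 0.2},
    {"slide": [0, 0, 0.06], "yaw": 0, "hand": 0.2},
    {"slide": [0, 0, 0.06], "yaw": 0, "hand": 0.2}
  ]
}}

```text
time: 29.55
ee_pos: [0.6524, 0.1388, 0.1068]
ee_rot: [3.141, -0.009, -0.076]
ft_force: [0.4, 0.4, -1.7]
gripper_width: 0.643
```

Request:
{"op": "jog_arm", "data": {
  "steps": [
    {"slide": [0, 0, 0.06], "yaw": 0, "hand": 0.25},
    {"slide": [0, 0, 0.06], "yaw": 0, "hand": 0.29},
    {"slide": [0, 0, 0.06], "yaw": 0, "hand": 0.298},
    {"slide": [-0.1, 0, 0.05], "yaw": 0, "hand": 0.298},
    {"slide": [-0.2, 0, 0.04], "yaw": 0, "hand": 0.298},
    {"slide": [-0.3, 0, 0.04], "yaw": 0, "hand": 0.298},
    {"slide": [-0.4, 0, 0.04], "yaw": 0, "hand": 0.298},
    {"slide": [-0.5, 0, 0.04], "yaw": 0, "hand": 0.298},
    {"slide": [-0.5, 0, 0.04], "yaw": 0, "hand": 0.298}
  ]
}}

```text
time: 30.45
ee_pos: [0.6403, 0.1398, 0.1064]
ee_rot: [3.141, -0.011, -0.075]
ft_force: [2.1, -1.4, 3.9]
gripper_width: 0.648
```

```bash
python3 fit2.py 0 .006 1.42
```

```text
cost 68.3 s,z,psi,dy [-0.004  0.01   1.416  0.004] bottom [0.648 0.143 0.01 ] grip [0.659 0.142 0.121] foot [0.589 0.148 0.036]
TCP s -0.0117 30.55 [0.6404 0.1398 0.1065] [ 1.6 -1.1  5.3] 0.6480387210265683
```

The bottom edge stays put, but the pads creep backward on the block. I'll grip firmer and press a little more, so that the geometry forces rotation rather than slip.

Request:
{"op": "jog_arm", "data": {
  "steps": [
    {"slide": [0, 0, 0], "yaw": 0, "hand": 0.27},
    {"slide": [0, 0, 0.02], "yaw": 0, "hand": 0.24},
    {"slide": [0, 0, 0.05], "yaw": 0, "hand": 0.24},
    {"slide": [-0.1, 0, 0.05], "yaw": 0, "hand": 0.24},
    {"slide": [-0.2, 0, 0.06], "yaw": 0, "hand": 0.24},
    {"slide": [-0.3, 0, 0.06], "yaw": 0, "hand": 0.24},
    {"slide": [-0.4, 0, 0.07], "yaw": 0, "hand": 0.24},
    {"slide": [-0.4, 0, 0.07], "yaw": 0, "hand": 0.24}
  ]
}}

```text
time: 31.35
ee_pos: [0.6326, 0.1406, 0.1066]
ee_rot: [-3.142, -0.017, -0.075]
ft_force: [5.5, -1.2, 6.4]
gripper_width: 0.644
```

```bash
python3 fit2.py 0 .006 1.5
```

```text
cost 71.5 s,z,psi,dy [-0.009  0.012  1.439  0.005] bottom [0.643 0.145 0.012] grip [0.651 0.144 0.123] foot [0.584 0.149 0.037]
TCP s -0.0193 31.45 [0.6327 0.1406 0.1066] [4.8 0.1 7.3] 0.6403716697210191
```

With the firmer grip the bottom edge slid about 5 mm instead, with Fx = 5 N. The lighter setting rotated it well, so I'll go back to that with a modest press.

Request:
{"op": "jog_arm", "data": {
  "steps": [
    {"slide": [0, 0, 0.03], "yaw": 0, "hand": 0.27},
    {"slide": [0, 0, 0.03], "yaw": 0, "hand": 0.285},
    {"slide": [0, 0, 0.03], "yaw": 0, "hand": 0.294},
    {"slide": [-0.08, 0, 0.03], "yaw": 0, "hand": 0.294},
    {"slide": [-0.16, 0, 0.04], "yaw": 0, "hand": 0.294},
    {"slide": [-0.24, 0, 0.04], "yaw": 0, "hand": 0.294},
    {"slide": [-0.32, 0, 0.05], "yaw": 0, "hand": 0.294},
    {"slide": [-0.4, 0, 0.06], "yaw": 0, "hand": 0.294},
    {"slide": [-0.4, 0, 0.06], "yaw": 0, "hand": 0.294}
  ]
}}

```text
time: 32.35
ee_pos: [0.6231, 0.1414, 0.1056]
ee_rot: [-3.141, -0.018, -0.075]
ft_force: [2.3, -0.5, 6.9]
gripper_width: 0.646
```

```bash
python3 fit2.py -.01 .006 1.5
```

```text
cost 76.8 s,z,psi,dy [-1.200e-02  8.000e-03  1.496e+00  1.000e-03] bottom [0.641 0.141 0.008] grip [0.642 0.141 0.119] foot [0.58  0.146 0.029]
TCP s -0.029 32.45 [0.6231 0.1414 0.1056] [ 2.3 -1.3  5.8] 0.6488656932442257
```

Working: ψ ≈ 1.50. Continue in the same way.

Request:
{"op": "jog_arm", "data": {
  "steps": [
    {"slide": [-0.08, 0, 0.0], "yaw": 0, "hand": 0.294},
    {"slide": [-0.16, 0, 0.01], "yaw": 0, "hand": 0.294},
    {"slide": [-0.24, 0, 0.02], "yaw": 0, "hand": 0.294},
    {"slide": [-0.32, 0, 0.03], "yaw": 0, "hand": 0.294},
    {"slide": [-0.4, 0, 0.04], "yaw": 0, "hand": 0.294},
    {"slide": [-0.48, 0, 0.05], "yaw": 0, "hand": 0.294},
    {"slide": [-0.56, 0, 0.07], "yaw": 0, "hand": 0.294},
    {"slide": [-0.56, 0, 0.07], "yaw": 0, "hand": 0.294}
  ]
}}

```text
time: 33.25
ee_pos: [0.6086, 0.1425, 0.1032]
ee_rot: [-3.141, -0.017, -0.075]
ft_force: [1.1, -1.2, 2.1]
gripper_width: 0.649
```

```bash
python3 fit2.py -.012 .006 1.6; python3 look.py c8.png 230 350 170 270 5
```

```text
cost 61.9 s,z,psi,dy [-0.013  0.009  1.611  0.   ] bottom [0.639 0.14  0.009] grip [0.628 0.141 0.119] foot [0.576 0.145 0.023]
TCP s -0.0434 33.35 [0.6087 0.1425 0.1032] [ 0.9 -0.5  2.8] 0.6493079621676379
hygro_mid 0.62 0.51 [0.632 0.147 0.067]
hygro_grip 0.68 0.62 [0.63  0.14  0.113]
hygro_bottom side only 0.87 [348. 247.]
33.95 [0.609  0.1425 0.1033] [1.6 0.1 1.6] 0.6453909998913833
```

View pics/c8.png

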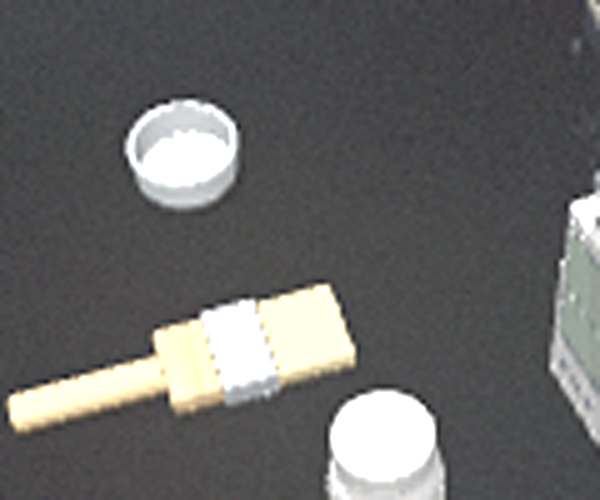

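My crop missed it, showing only the tin, brush and jar undisturbed with the display edge at right. The fit gives ψ = 1.61, past the balance point. Now the last 0.22 rad.

Request:
{"op": "jog_arm", "data": {
  "steps": [
    {"slide": [-0.1, 0, 0.01], "yaw": 0, "hand": 0.294},
    {"slide": [-0.2, 0, 0.03], "yaw": 0, "hand": 0.294},
    {"slide": [-0.3, 0, 0.06], "yaw": 0, "hand": 0.294},
    {"slide": [-0.4, 0, 0.09], "yaw": 0, "hand": 0.294},
    {"slide": [-0.5, 0, 0.12], "yaw": 0, "hand": 0.294},
    {"slide": [-0.6, 0, 0.15], "yaw": 0, "hand": 0.294},
    {"slide": [-0.7, 0, 0.19], "yaw": 0, "hand": 0.294},
    {"slide": [-0.8, 0, 0.23], "yaw": 0, "hand": 0.294},
    {"slide": [-0.9, 0, 0.27], "yaw": 0, "hand": 0.294},
    {"slide": [-0.9, 0, 0.27], "yaw": 0, "hand": 0.294},
    {"slide": [-0.9, 0, 0.27], "yaw": 0, "hand": 0.294}
  ]
}}

```text
time: 35.05
ee_pos: [0.5866, 0.1442, 0.0969]
ee_rot: [-3.141, -0.018, -0.075]
ft_force: [0.5, 0.1, 5.7]
gripper_width: 0.651
```

```bash
python3 fit2.py -.012 .006 1.8; python3 look.py c9.png 300 420 150 270 5
```

```text
cost 155.8 s,z,psi,dy [-0.016  0.012  1.717  0.002] bottom [0.636 0.142 0.012] grip [0.613 0.144 0.121] foot [0.572 0.147 0.02 ]
TCP s -0.0655 35.15 [0.5867 0.1442 0.0969] [-0.3 -0.4  7.3] 0.6484576637991247
hygro_mid 0.93 0.6 [ 0.677 -0.019  0.029]
hygro_grip 0.74 0.48 [0.611 0.135 0.106]
hygro_bottom 0.62 0.43 [0.628 0.143 0.018]
leg_hinge 0.74 0.53 [0.612 0.138 0.087]
35.75 [0.5866 0.1442 0.0969] [0.4 0.1 6.9] 0.6438784077948985
```

View pics/c9.png

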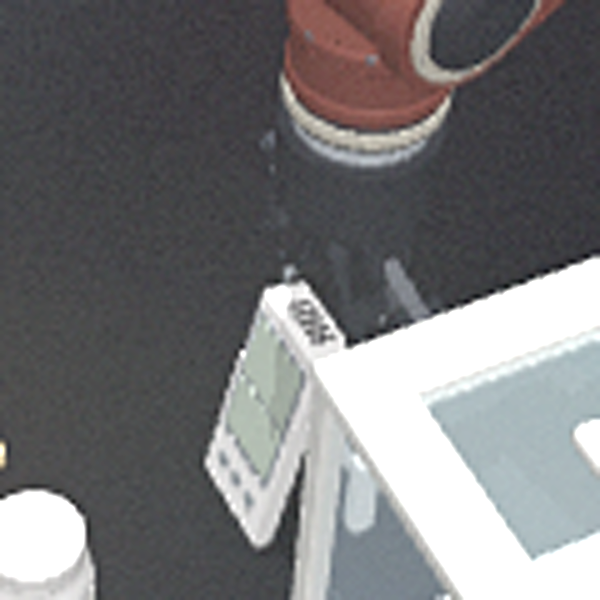

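```bash
python3 - <<'E'
s=open('fit.py').read()
s=s.replace('''    g=cv2.GaussianBlur
''','''    g=cv2.GaussianBlur
    bt=manip.trace("side","balance");V=np.ones(M.shape,np.float32)
    if bt: V[cv2.dilate(bt[0]["mask"].astype(np.uint8),np.ones((5,5)))>0]=0
''').replace("(((g(render","((V*(g(render").replace("lambda p:((g(render(p),(0,0),1)-Mb)**2)","lambda p:(V*(g(render(p),(0,0),1)-Mb)**2)")
open('fit.py','w').write(s)
E
python3 fit2.py -.012 .006 1.8; python3 fit2.py -.014 .008 1.65
```

```text
cost 4.2 s,z,psi,dy [-0.016  0.012  1.75   0.004] bottom [0.636 0.144 0.012] grip [0.61  0.146 0.12 ] foot [0.572 0.149 0.018]
TCP s -0.0655 35.9 [0.5867 0.1442 0.0969] [-0.3 -0.5  6.5] 0.6497314867476405
cost 7.1 s,z,psi,dy [-0.021 -0.004  1.769 -0.006] bottom [ 0.63   0.134 -0.004] grip [0.602 0.137 0.104] foot [0.566 0.139 0.   ]
TCP s -0.0655 36.05 [0.5867 0.1442 0.0969] [0.5 0.  6.4] 0.6478410632157026
```

ψ ≈ 1.76, so the foot is about 5 mm above the bench with the weight behind the bottom edge. I'll relieve the press and ease open slowly so it settles onto its leg.

Request:
{"op": "jog_arm", "data": {
  "steps": [
    {"slide": [-0.08, 0, -0.03], "yaw": 0, "hand": 0.294},
    {"slide": [-0.14, 0, -0.05], "yaw": 0, "hand": 0.298},
    {"slide": [-0.14, 0, -0.05], "yaw": 0, "hand": 0.302},
    {"slide": [-0.14, 0, -0.05], "yaw": 0, "hand": 0.305},
    {"slide": [-0.14, 0, -0.05], "yaw": 0, "hand": 0.308},
    {"slide": [-0.14, 0, -0.05], "yaw": 0, "hand": 0.312},
    {"slide": [-0.14, 0, -0.05], "yaw": 0, "hand": 0.316},
    {"slide": [-0.14, 0, -0.05], "yaw": 0, "hand": 0.32},
    {"slide": [-0.14, 0, -0.05], "yaw": 0, "hand": 0.33},
    {"slide": [-0.14, 0, -0.05], "yaw": 0, "hand": 0.34},
    {"slide": [-0.14, 0, -0.05], "yaw": 0, "hand": 0.34}
  ]
}}

```text
time: 37.15
ee_pos: [0.5832, 0.1445, 0.0982]
ee_rot: [-3.141, -0.018, -0.075]
ft_force: [-0.1, 0.5, 0.0]
gripper_width: 0.67
```

```bash
python3 fit2.py -.016 .006 1.8
```

```text
cost 13.6 s,z,psi,dy [-0.024  0.007  1.765  0.005] bottom [0.628 0.146 0.007] grip [0.6   0.148 0.114] foot [0.564 0.151 0.011]
TCP s -0.0691 37.3 [0.5832 0.1445 0.0981] [-0.  -0.4 -0.4] 0.6654847537773901
```

Request:
{"op": "jog_arm", "data": {
  "steps": [
    {"slide": [0, 0, 0], "yaw": 0, "hand": 0.4},
    {"slide": [0, 0, 0], "yaw": 0, "hand": 0.5},
    {"slide": [0, 0, 0], "yaw": 0, "hand": 0.7},
    {"slide": [0, 0, 0], "yaw": 0, "hand": 0.7},
    {"slide": [0, 0, -0.5], "yaw": 0, "hand": 0.7},
    {"slide": [0, 0, -1.5], "yaw": 0, "hand": 0.7},
    {"slide": [0, 0, -3], "yaw": 0, "hand": 0.7},
    {"slide": [0, 0, -4.5], "yaw": 0, "hand": 0.7},
    {"slide": [-2, 0, -5], "yaw": 0, "hand": 0.7},
    {"slide": [-4, 2, -5], "yaw": 0, "hand": 0.7},
    {"slide": [-5, 6, -5], "yaw": 0, "hand": 0.7},
    {"slide": [-6, 10, -5], "yaw": 0, "hand": 0.7},
    {"slide": [-6, 13, -5], "yaw": 0, "hand": 0.7},
    {"slide": [-6, 13, -5], "yaw": 0, "hand": 0.7},
    {"slide": [-6, 13, -5], "yaw": 0, "hand": 0.7}
  ]
}}

```text
time: 38.8
ee_pos: [0.4183, -0.1232, 0.222]
ee_rot: [3.141, -0.02, -0.075]
ft_force: [1.6, -1.0, 0.0]
gripper_width: 0.848
```

```bash
python3 fit2.py -.02 .006 1.8; python3 - <<'E'
from h import *
im=manip.get_image("top");sd=manip.get_image("side")
for c,i in(("top",im),("side",sd)):
    for n in("jar","brush","tin"):
        for s in manip.spot_point(c,n)[:1]: print(c,n,unproj(i,*s["pixel"],0).round(3))
    for n,z in(("hygro_mid",.069),("hygro_grip",.115),("hygro_bottom",.006),("leg_foot",.006),("leg_hinge",.085)):
        for s in manip.spot_point(c,n)[:1]: print(c,n,round(s["p"],2),unproj(i,*s["pixel"],z).round(3))
t=manip.trace("top","hygro_mid")
P=cloud(im,t[0]["mask"]);P=P[P[:,2]>.1];print(P.max(0),cv2.minAreaRect(P[:,:2].astype(np.float32)))
a=im["img"][130:280,180:380,::-1];b=sd["img"][130:280,290:450,::-1]
cv2.imwrite("pics/fin.png",np.hstack([cv2.resize(a,(440,330),interpolation=3),cv2.resize(b,(352,330),interpolation=3)]))
E
```

```text
cost 5.2 s,z,psi,dy [-2.300e-02  7.000e-03  1.819e+00  1.000e-03] bottom [0.629 0.142 0.007] grip [0.595 0.144 0.112] foot [0.564 0.147 0.007]
TCP s -0.2127 38.95 [ 0.4184 -0.1241  0.2217] [ 0.9  0.7 -0.1] 0.8479850824582943
top jar [0.755 0.145 0.   ]
top brush [0.811 0.017 0.   ]
top tin [ 0.749 -0.125  0.   ]
top hygro_mid 0.73 [0.606 0.137 0.069]
top hygro_grip 0.92 [0.599 0.141 0.115]
top hygro_bottom 0.84 [0.623 0.135 0.006]
top leg_foot 0.68 [0.579 0.146 0.006]
side jar [0.761 0.15  0.   ]
side brush [0.81  0.016 0.   ]
side tin [ 0.748 -0.119  0.   ]
side hygro_mid 0.89 [0.604 0.145 0.069]
side hygro_grip 0.91 [0.607 0.148 0.115]
side hygro_bottom 0.8 [0.63  0.142 0.006]
side leg_hinge 0.9 [0.607 0.147 0.085]
[0.6063141  0.17018601 0.14213794] ((0.5911617279052734, 0.14272749423980713), (0.05455963313579559, 0.031667519360780716), 88.36106872558594)
```

View pics/fin.png

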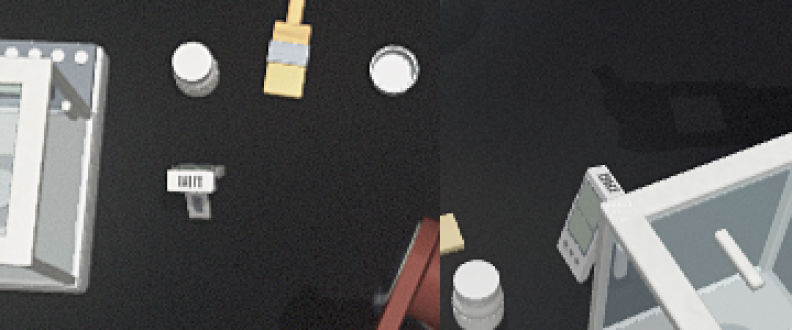

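The picture shows the instrument upright on its leg beside the balance, block at (190,182), leg toward the robot and display facing the keypad side. The arm is clear. Hand in.

```bash
python3 -c "
from station import manip
print(manip.close_job())"
```

```text
the job is handed in; nothing more can be done
None
```

I folded the thermo-hygrometer's leg out to its stop and stood the instrument on it beside the balance, about 0.24 m from the balance's centre line and 24 mm behind its middle. I handed the job in at about 39 s; no verdict was reported.

**Last checks:**
- **Standing:** the lean was 0.25 rad, and the bottom edge and foot centres were both about 7 mm above the bench (nominal 6). The last direct measurement of the leg, before I carried it, gave about 0.65 rad. The final upright pose agrees with that.
- **Facing:** the display faces the same way as the balance's, within a few degrees.
- **Bystanders:** the jar, brush and tin were found within about 10 mm of their starts, which is the detection noise. I planned the path clear of the balance, but had no direct reading of contact with it.
- **Arm:** clear of everything.

**What went wrong on the way:**
- My first grips on the foot and on the block were too firm, so each time the instrument was lifted level a few centimetres. I lowered it and eased the grip.
- While I was tilting it, the pads crept to the back of the block and the bottom edge slid a few millimetres on the bench.
- When I let go, it settled the last few millimetres onto its leg.
- One fit taken just before the release put the foot about 4 mm above the bottom edge. The fit after the arm had withdrawn showed them level.

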